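Lock the lid on the soup canister

TASK

Close the soup canister: take the wooden paddle off its mouth and lay it flat inside the shallow metal pan without dropping it, then fit the larger lid with its two ears in the notches of the mouth, push it down against the sprung seal and turn it clockwise (seen from above) a quarter turn, until it stops, so that it stays locked, and let go. Leave the smaller lid and everything else on the table where it stands.

Things in the scene. Friction and masses are not known exactly. Their poses are not given: they have to be found in the camera images.
- mouth (a point): Centre of the steel soup canister's mouth, level with the flange's top, 155 mm above the table. z up, x through two raised lock marks on the collar. Flange: ring 8 mm thick, 140 mm outside, 94 mm opening, with two opposite notches 33 mm wide, centred 80 degrees anticlockwise (from above) of +x and of -x; under it a 17 mm deep groove for the lid's ears, with stops.
- canister: The canister: origin at its underside on its axis, axes as the mouth's. Heavy, does not move, stands in any of three places. Body 170 mm across, collar 140 mm; side grips reach 95 mm from the axis at +y and -y, 86 mm up. From the notches the ears turn clockwise only, 80 degrees, to a stop where the lid's bar lies along this x; the spring then lifts them against the flange and friction holds.
- seal (a joint): Travel of the sprung rubber ring (72 mm outside, 50 mm inside) in the mouth: 0 unpressed (top 11 mm below the flange's top), grows pressed down, at most 0.010 m; 4 N at first, 0.5 N more per mm. A lid resting on it unpressed is keyed in the notches; pressed 5 mm its ears just clear the flange, 8 mm (8 N) gives play to turn. Locked it reads about 0.005.
- lid_grip (a point): Larger lid, steel with a black bar and two ears, loose, about 0.25 kg, lying upright on the table: point on its axis 40 mm above its underside, in the grip bar. z up, x along the bar. Disc 88 mm across, 24 mm thick; bar 70 mm long, 16 mm wide, top 56 mm above the underside. Ears at +x and -x reach 58 mm from the axis, 24 mm wide, 8 mm thick, flush with the underside. A half turn makes no difference.
- paddle_grip (a point): Wooden paddle, loose, about 70 g, lying across the mouth: the point to grasp, in the middle of the handle's section, 9 mm above its flat underside, near its centre of mass. x towards the blade, z up. Handle 16 mm wide, 18 mm tall, from 80 mm behind this point to 17 mm ahead; blade 36 mm wide, 12 mm thick, on to 70 mm ahead (150 mm long in all).
- paddle: The same paddle: its origin lies on its underside, 5 mm behind the grasp point; same axes.
- pan_floor (a point): Shallow open metal pan, fixed: the centre of its inner floor, 3 mm above the table. Outside 200 mm along its x, 140 mm along its y, walls 3 mm thick, 26 mm tall. The paddle must lie flat in it, along its x.
- small_lid_mid (a point): A smaller lid with three ears, a bystander that does not fit: point on its axis 28 mm up. Disc 60 mm, 76 mm across the ears, 56 mm tall. Leave alone.
- mill: Bystander: dark wooden pepper mill, 40 mm diameter, 160 mm tall, origin at its underside.
- oil: Bystander: slim green oil bottle, 40 mm diameter, 165 mm tall, origin at its underside.
- jar: Bystander: glass jar, 64 mm diameter, 110 mm tall, origin at its underside.
- tin: Bystander: food tin, 70 mm diameter, 100 mm tall, origin at its underside.
- mug: Bystander: mug, 76 mm diameter, 85 mm tall, handle at its +y, origin at its underside.
- tea: Bystander: cardboard box 50 x 80 x 60 mm, origin at its underside.
Things that resemble listed ones, but are neither listed nor needed, are in the scene too. Of the things shaped like the paddle, the wooden one is meant.

How it is judged:
By the outcome, as a careful person would: the job done as asked, in the order asked, and still so for the second after the job is handed in, with the robot touching nothing.
It also fails if it takes over 72 s, if anything falls off the work surface, if the arm or the gripper's body presses on something with over 40 N, if the wrist force passes 120 N, or if a joint passes its speed limit or range.

ROBOT

A 6-joint arm with a two-finger parallel gripper is mounted at the origin on the work surface. World frame = base frame: x ahead of the robot, y to its left, z up, the work surface at z = 0. Lengths are in m, angles in degrees, forces in N, time in s.
With the tool pointing down it reaches from about 0.3 to 0.75 m from the base axis. Payload 8.5 kg.
Tool frame: the origin (TCP) lies on the centre line of the jaws, within the pads' length; the fingertips stand env.tips_ahead ahead of it and the grasp point (between the pads) lies 8 mm behind it (env.tips_ahead is the distance from the TCP to the fingertips, in m); z points along the fingers, y is the direction in which the jaws open and shut (so a half turn about z gives the same grasp; the last joint's range is limited). The gripper opens to 85 mm and grips with 20 to 120 N. Pads are 22 mm wide; open, the fingers measure 114 mm over their backs; the gripper's body (76 mm by 85 mm) begins 54 mm behind the grasp point. The pads swing forward as they close: fully open they stand 13 mm farther back than shut.
Start: joints at [-87.852, 21.807, 74.336, -0, 83.858, -12.336], TCP at [0.138, -0.533, 0.242] pointing down, gripper open.
Joint ranges: [-178.18, 178.18], [-50.72, 133.34], [12.68, 142.11], [-81.47, 261.47], [9.98, 163.14], [-165.26, 165.26]. Speed limits (degrees/s): [136.94, 136.94, 180, 180, 180, 180].

INTERFACE

Orientations are given as a 3x3 rotation matrix whose columns are the frame's x, y, z axes.
In Python, from rig import env gives the robot as it stands.
- The arm moves only by the tool servo_tool, never from a script. Its argument "commands" is a list of rows, each an object with "linear": the shift along the tool's x, y, z in mm, a list of three; "angular": the turn, a rotation vector about the tool's x, y, z in degrees, a list of three; "gripper": the opening, from -1 (shut) to 1 (fully open). In form: [{"linear": [x, y, z], "angular": [rx, ry, rz], "gripper": gripper}, ...]. A call has 1 to 20 rows; each row is the pose to reach, as a shift and turn from the pose commanded when the call began, along the tool's axes at that moment; what a row does not reach only later rows make up. A row lasts 1/10 s, in which the tool goes at most 50 mm and 8.59 degrees, less where a joint would pass 70% of its speed; a pose out of reach is approached as far as the arm can. A call with a gripper value outside its range is refused whole. The fingers move at their own pace and stop on an object; "force" is the grip in N (left out, the last holds). Time passes only in rows, so rows that repeat a pose let the fingers close. It gives the time, the measured TCP pose, the force and the opening at its end, in the units of the state.
- env.observe(): the state, without advancing time (a new reading comes with each control period).
- env.get_image(name): name is "scene" or "top" or "wrist"; returns a dict with "frame" (400x640x3 uint8, blue, green, red), "fx", "fy", "cx", "cy" (pixels), "k1" (the pictures are not rectified: a ray, as slopes to the right and down, at radius r is drawn at 1 + k1 r^2 times it, then the intrinsics apply), "cam_to_world" (4x4, takes a point from camera to world coordinates); the wrist camera has in their place "T_tool_cam" (4x4, takes a point from camera to tool coordinates, whose origin is the TCP and whose axes are the flange's). Camera axes: x right, y up, looking along -z (the intrinsics and any distortion apply to the point x, -y, -z); pixel columns grow to the right and rows downward; lengths in m; the calibration is good to about 2 mm. A picture is of the moment at which its call begins: read the wrist's pose just before it. There is no depth.
- env.close_job(): hands the job in, once; it reports no verdict.
Trained networks look in a picture, given as the dict that the camera call returned (one of the last four; its "shot" number tells which), for a name from the list of things; names that differ only in an ending like _2 or _b are one class to them, and where a whole thing is asked for, a point or a joint stands for the part that bears it (a point fixed in the world has none). Each returns a list of dicts, best first, with "confidence" (0 to 1); they miss things now and then, are a little off and sometimes report something else, mostly with a low value. They report only what shows in the picture. A call takes as long as a camera call. They do not tell look-alikes from the thing itself.
- env.trace(picture, query): "pixels" (400x640 bool, what is visible of it) and "extent" ([left, top, right, bottom] in pixels, round what is visible of it).
The state is a dict: "time_s": time; "q": joint angles; "qvel": joint speeds; "joint_efforts": joint torques, N m; "position": TCP position; "tool_rot": TCP orientation; "ft_force": force on the tool from outside, world axes, zero at the start; "wrist_torque": the same for the moment, N m; "grip_width": finger opening in m.
Only numpy, scipy, OpenCV 4.12 (cv2) and the standard library are available. Lean on these libraries where they do the work, as an engineer would, in place of code of your own. Each camera call takes 0.05 s, during which the arm holds its last target.

## Working session

There is one attempt and no reset: what is moved stays moved. The work goes in short steps, Python scripts to look and compute and a tool call to move; the robot and the scene stay as the last step left them, time stands still between calls to the robot, and variables do not carry over. Pictures are saved under pics/ and viewed, and the job is handed in when it is done.

Besides the shell and the picture viewer there is one more tool, called after "Request:" as name(argument=value, ...), one argument or row to a line, values as JSON. servo_tool: Moves the arm, as the interface text tells. Its arguments: {"type":"object","properties":{"commands":{"type":"array","items":{"type":"object","properties":{"linear":{"type":"array","items":{"type":"number"}},"angular":{"type":"array","items":{"type":"number"}},"gripper":{"type":"number"}}}},"force":{"type":"number"}},"required":["commands"]}

```bash
ls; mkdir -p pics; python3 - <<'E'
from rig import env
import cv2,numpy as np
print(env.tips_ahead)
s=env.observe();print(s)
for n in ["scene","top","wrist"]:
    p=env.get_image(n); cv2.imwrite(f"pics/{n}0.png",p["frame"])
    print(n,{k:(np.round(v,4).tolist() if k!="frame" else 0) for k,v in p.items()})
E
```

```text
pics
0.011
{'time_s': 0.0, 'q': array([-8.78498449e+01,  2.18412449e+01,  7.43846775e+01,  7.31572699e-04,
        8.38593796e+01, -1.23369289e+01]), 'qvel': array([ 0.01858281,  0.095135  ,  0.01486122, -0.06206202, -0.0116437 ,
       -0.0153777 ]), 'joint_efforts': array([-3.63319596e-04, -4.48455548e+01, -2.31273866e+01, -1.50604083e-04,
        4.80536124e-03, -1.06469747e-05]), 'position': array([ 0.13756836, -0.5322277 ,  0.24170984]), 'tool_rot': array([[ 9.68204409e-01,  2.50160389e-01, -4.31713603e-05],
       [ 2.50160175e-01, -9.68203322e-01,  1.48822816e-03],
       [ 3.30497081e-04, -1.45170882e-03, -9.99998892e-01]]), 'ft_force': array([ 0.37707619,  0.8386076 , -0.71996583]), 'wrist_torque': array([ 0.00343006,  0.01985713, -0.00960246]), 'grip_width': 0.08542529877493561}
scene {'frame': 0, 'fx': 488.1503, 'fy': 488.1503, 'cx': 322.4585, 'cy': 188.7129, 'k1': 0.0213, 'cam_to_world': [[-0.6968, -0.5957, 0.3995, 1.0575], [0.7172, -0.589, 0.3725, 0.5413], [0.0134, 0.5461, 0.8376, 1.3355], [0.0, 0.0, 0.0, 1.0]], 'shot': 1}
top {'frame': 0, 'fx': 393.5966, 'fy': 393.5966, 'cx': 321.0742, 'cy': 205.7665, 'k1': 0.0096, 'cam_to_world': [[-0.0167, 0.9907, -0.1354, 0.2907], [-0.9998, -0.0177, -0.0062, -0.0125], [-0.0085, 0.1352, 0.9908, 1.5214], [0.0, 0.0, 0.0, 1.0]], 'shot': 2}
wrist {'frame': 0, 'fx': 301.3647, 'fy': 301.3647, 'cx': 314.4864, 'cy': 201.7281, 'k1': -0.0329, 'T_tool_cam': [[-0.0006, 0.9629, 0.2697, 0.0691], [1.0, 0.0005, 0.0005, 0.0001], [0.0003, 0.2697, -0.9629, -0.1312], [0.0, 0.0, 0.0, 1.0]], 'shot': 3}
```

View pics/scene0.png

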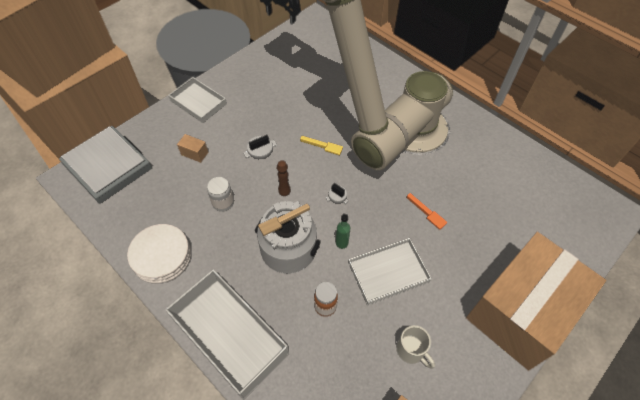

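View pics/top0.png

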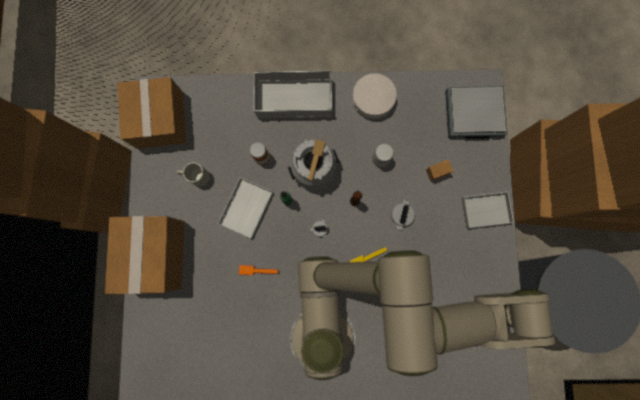

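View pics/wrist0.png

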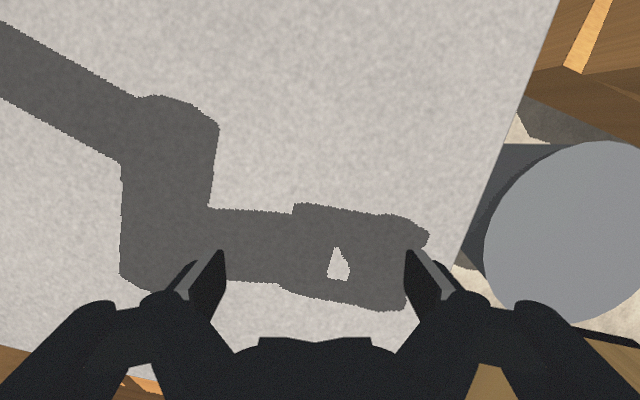

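```bash
cat > h.py <<'E'
import numpy as np, cv2
from rig import env
def K(p): return np.array([[p["fx"],0,p["cx"]],[0,p["fy"],p["cy"]],[0,0,1.]])
def dist(p): return np.array([p["k1"],0,0,0,0.])
def c2w(p,s=None):
    if "cam_to_world" in p: return np.array(p["cam_to_world"])
    T=np.eye(4);T[:3,:3]=s["tool_rot"];T[:3,3]=s["position"]
    return T@np.array(p["T_tool_cam"])
def ray(p,uv,s=None):
    T=c2w(p,s)
    u=cv2.undistortPoints(np.array(uv,float).reshape(-1,1,2),K(p),dist(p)).reshape(-1,2)
    d=np.c_[u[:,0],-u[:,1],-np.ones(len(u))]@T[:3,:3].T
    return T[:3,3],d
def onz(p,uv,z,s=None):
    o,d=ray(p,uv,s); return o+d*((z-o[2])/d[:,2:3])
def proj(p,X,s=None):
    T=c2w(p,s); c=(np.array(X,float).reshape(-1,3)-T[:3,3])@T[:3,:3]
    c=c*np.array([1,-1,-1])
    return cv2.projectPoints(c,np.zeros(3),np.zeros(3),K(p),dist(p))[0].reshape(-1,2)
def crop(p,box,f,name):
    x0,y0,x1,y1=box
    cv2.imwrite(name,cv2.resize(p["frame"][y0:y1,x0:x1],None,fx=f,fy=f,interpolation=cv2.INTER_CUBIC))
E
python3 - <<'E'
from h import *
for n in ["scene","top"]:
    p=env.get_image(n)
    for q in ["canister","lid_grip","paddle","pan_floor","small_lid_mid","mill","oil","jar","tin","mug","tea"]:
        for r in env.trace(p,q)[:4]:
            m=r["pixels"]; ys,xs=np.nonzero(m)
            if len(xs)==0: continue
            c=[xs.mean(),ys.mean()]
            w=onz(p,[c],0.155 if q=="paddle" else 0.02)[0]
            print(n,q,round(r["confidence"],2),np.round(r["extent"]),len(xs),np.round(c,1),np.round(w,3))
    if n=="scene": crop(p,(230,120,430,300),4,"pics/sc1.png")
    else: crop(p,(220,120,440,270),3.6,"pics/tc1.png")
E
```

```text
scene canister 0.84 [254. 201. 321. 272.] 3086 [287.9 239.6] [0.634 0.01  0.02 ]
scene lid_grip 0.92 [243. 136. 277. 158.] 480 [259.4 146.5] [ 0.458 -0.315  0.02 ]
scene lid_grip 0.36 [333. 214. 349. 246.] 352 [342.7 232.4] [0.5   0.111 0.02 ]
scene paddle 0.93 [404. 196. 447. 232.] 379 [427.  211.5] [0.343 0.278 0.155]
scene paddle 0.79 [259. 203. 308. 236.] 452 [281.  219.9] [0.649 0.007 0.155]
scene paddle 0.75 [299. 135. 342. 154.] 353 [323.4 144.8] [ 0.377 -0.094  0.155]
scene paddle 0.31 [256. 202. 321. 274.] 3055 [288.2 239.6] [0.677 0.065 0.155]
scene pan_floor 0.84 [347. 241. 431. 306.] 3301 [388.7 270.9] [0.499 0.291 0.02 ]
scene small_lid_mid 0.86 [326. 177. 348. 205.] 309 [337.1 193.6] [0.41  0.003 0.02 ]
scene small_lid_mid 0.57 [174. 134. 208. 161.] 660 [192.6 147.4] [ 0.619 -0.473  0.02 ]
scene mill 0.87 [271. 160. 288. 194.] 402 [282.6 178.6] [ 0.493 -0.163  0.02 ]
scene oil 0.59 [336. 216. 352. 248.] 397 [342.7 232.2] [0.5  0.11 0.02]
scene jar 0.61 [314. 283. 338. 319.] 717 [325.8 298.8] [0.688 0.22  0.02 ]
scene tin 0.56 [258. 207. 309. 238.] 520 [280.9 219.7] [ 0.
[... 939 characters left out ...]
0.137  0.02 ]
top small_lid_mid 0.69 [311. 219. 330. 234.] 191 [320.1 227.7] [0.411 0.002 0.02 ]
top small_lid_mid 0.24 [217. 174. 274. 238.] 1990 [245.8 207.5] [0.494 0.287 0.02 ]
top mill 0.49 [355. 190. 364. 205.] 117 [356.3 197.5] [ 0.526 -0.14   0.02 ]
top mill 0.16 [286. 141. 336. 190.] 1502 [312.8 166. ] [0.653 0.027 0.02 ]
top oil 0.51 [281. 192. 292. 206.] 142 [286.  197.6] [0.53  0.132 0.02 ]
top jar 0.86 [249. 141. 271. 162.] 312 [259.7 153.1] [0.709 0.234 0.02 ]
top jar 0.58 [288. 142. 340. 187.] 1496 [313.2 165.8] [0.654 0.025 0.02 ]
top mug 0.86 [178. 164. 209. 184.] 491 [193.7 173.5] [0.632 0.492 0.02 ]
top tea 0.7 [425. 159. 455. 181.] 356 [439.  169.8] [ 0.629 -0.464  0.02 ]
```

View pics/sc1.png

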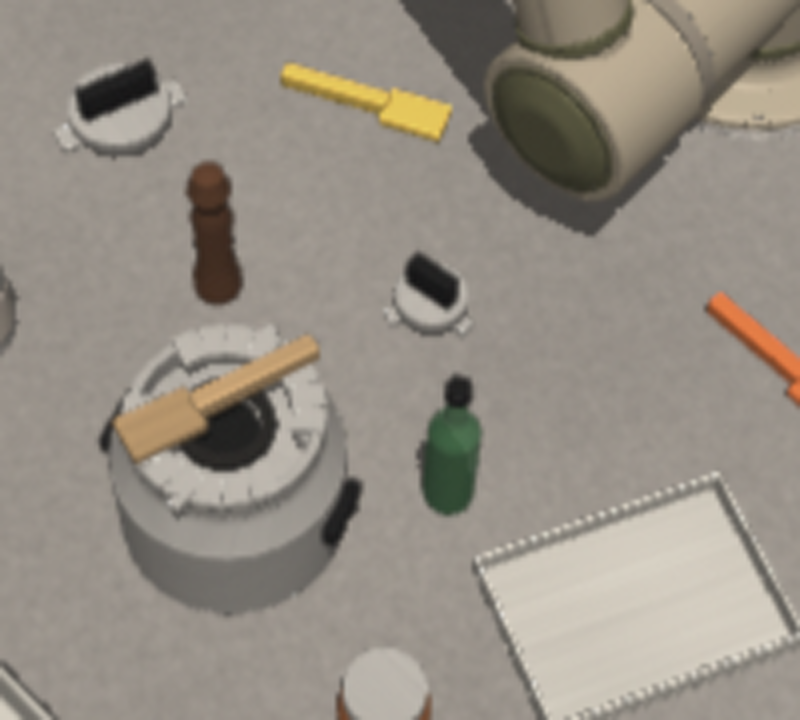

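View pics/tc1.png

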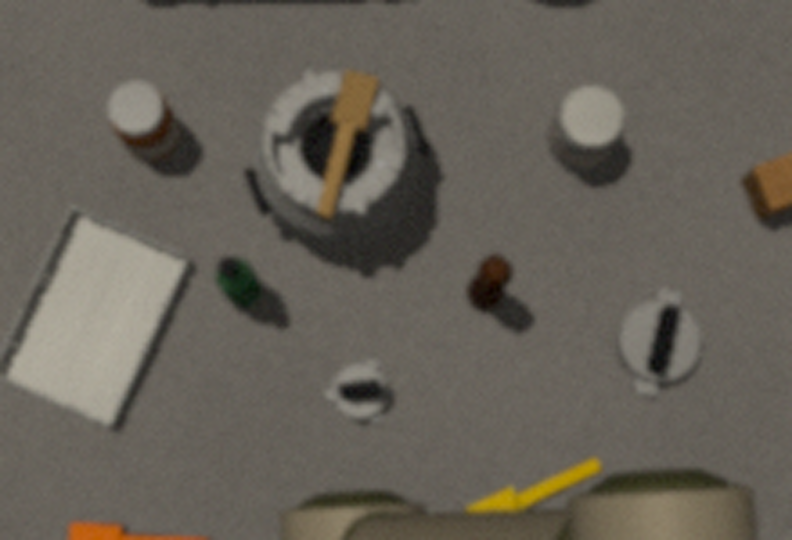

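The scene shows these candidates:
- **Paddles:** wooden, on the mouth at scene (281,220); yellow at (323,145); orange at (427,211). I want the wooden one.
- **Lids:** two-eared large lid at scene (259,147); small three-eared lid at (337,193). I want the first.
- **Pans:** scene (389,270), (197,98), (228,330) and (105,163). I'll choose by size.

```bash
python3 - <<'E'
from h import *
p=env.get_image("top")
t=[]
for b in [(210,165,290,245),(450,180,520,240),(245,60,345,130),(435,75,515,145)]:
    x0,y0,x1,y1=b
    c=cv2.resize(p["frame"][y0:y1,x0:x1],(390,290),interpolation=cv2.INTER_CUBIC); t.append(c)
cv2.imwrite("pics/trays.png",np.vstack([np.hstack(t[:2]),np.hstack(t[2:])]))
r=env.trace(p,"pan_floor")[0]
def rect(m,z,p):
    ys,xs=np.nonzero(m); w=onz(p,np.c_[xs,ys],z)[:,:2]
    return cv2.minAreaRect((w*1000).astype(np.float32))
print(rect(r["pixels"],0.026,p))
# other trays: bright threshold
g=cv2.cvtColor(p["frame"],cv2.COLOR_BGR2GRAY)
for b in [(210,165,290,245),(450,180,520,240),(245,60,345,130),(435,75,515,145)]:
    x0,y0,x1,y1=b; m=np.zeros(g.shape,np.uint8); sub=g[y0:y1,x0:x1]
    th,bw=cv2.threshold(sub,0,255,cv2.THRESH_OTSU); 
    n,l,st,_=cv2.connectedComponentsWithStats(bw); k=1+np.argmax(st[1:,4]); m[y0:y1,x0:x1]=l==k
    print(b,th,rect(m,0.015,p))
p2=env.get_image("scene"); r=env.trace(p2,"pan_floor")[0]; print(rect(r["pixels"],0.02,p2))
E
```

```text
((495.3835754394531, 286.3695373535156), (147.46881103515625, 202.61953735351562), 65.21715545654297)
(210, 165, 290, 245) 128.0 ((490.73248291015625, 286.78240966796875), (124.52088928222656, 192.44998168945312), 65.6556396484375)
(450, 180, 520, 240) 114.0 ((466.5712585449219, -637.3248901367188), (108.27012634277344, 153.49038696289062), 5.623258113861084)
(245, 60, 345, 130) 115.0 ((941.827392578125, 92.11994934082031), (112.00335693359375, 285.1676940917969), 0.07961850613355637)
(435, 75, 515, 145) 81.0 ((873.0107421875, -620.7371826171875), (324.3777160644531, 286.5932312011719), 88.63143920898438)
((496.04803466796875, 289.2408142089844), (149.23089599609375, 204.3997802734375), 64.32052612304688)
```

View pics/trays.png

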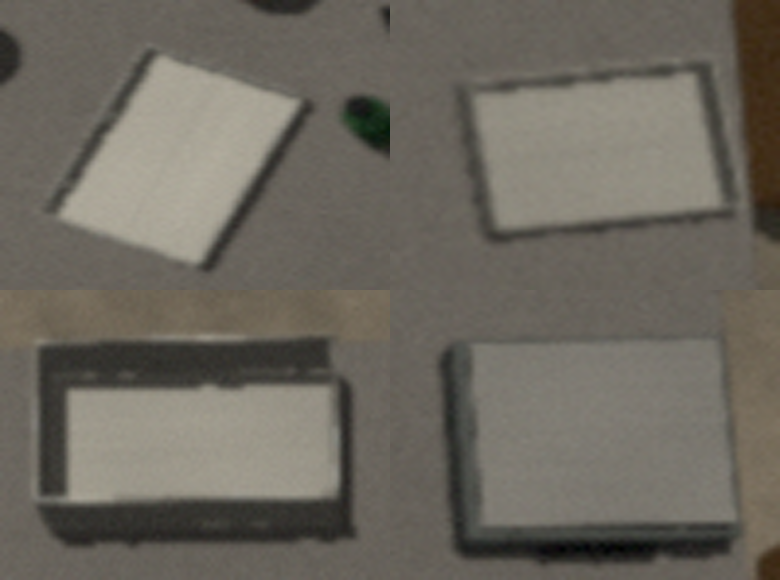

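The pan at top (246,208) measures about 200 × 140 mm, so it is the one meant. The others are about 155 × 110, about 285 long and deep, or covered. Next I'll work out the paddle direction and the first view pose.

```bash
cat >> h.py <<'E'
from scipy.spatial.transform import Rotation as R
def down(yaw):
    a=np.radians(yaw); x=np.array([np.cos(a),np.sin(a),0]); z=np.array([0,0,-1.]); return np.c_[x,np.cross(z,x),z]
def goal(pos,yaw,s=None):
    s=s or env.observe(); R0=s["tool_rot"]
    l=R0.T@(np.array(pos)-s["position"])*1000
    a=R.from_matrix(R0.T@down(yaw)).as_rotvec(degrees=True)
    psi=np.degrees(np.arctan2(R0[1,0],R0[0,0]))
    print("now",np.round(s["position"],4),"psi",round(psi,2),"q6",round(s["q"][5],1),"t",round(s["time_s"],2),"-> lin",np.round(l,1),"ang",np.round(a,1))
E
python3 - <<'E'
from h import *
p=env.get_image("scene")
e=onz(p,[[230+125/4,120+440/4],[230+315/4,120+345/4]],0.17); print(e, np.degrees(np.arctan2(*(e[0]-e[1])[1::-1])),np.linalg.norm(e[0]-e[1]))
r=env.trace(p,"canister")[0]["pixels"]
p=env.get_image("top")
e=onz(p,[[220+360/3.6,120+74/3.6],[220+326/3.6,120+214/3.6]],0.17); print(e,np.degrees(np.arctan2(*(e[0]-e[1])[1::-1])),np.linalg.norm(e[0]-e[1]))
print(onz(p,[[220+335/3.6,120+143/3.6]],0.155))
goal([0.62,0.02,0.34],-15)
E
```

```text
[[ 0.7128516  -0.00174451  0.17      ]
 [ 0.57022211  0.03648614  0.17      ]] -15.004944724331775 0.14766432576719232
[[ 0.70864763 -0.00410263  0.17      ]
 [ 0.56888973  0.03122808  0.17      ]] -14.187100086440667 0.14415452719812588
[[0.64333096 0.02186851 0.155     ]]
now [ 0.1376 -0.5325  0.2423] psi 14.49 q6 -12.3 t 1.7 -> lin [ 605.3 -414.3  -97.7] ang [ 0.  -0.  29.5]
```

Request:
servo_tool(
  commands=[
    {"linear": [0,0,-50],"angular": [0,0,0],"gripper": 1},
    {"linear": [0,0,-98],"angular": [0,0,0],"gripper": 1},
    {"linear": [605,-414,-98],"angular": [0,0,29.5],"gripper": 0},
    {"linear": [605,-414,-98],"angular": [0,0,29.5],"gripper": 0},
    {"linear": [605,-414,-98],"angular": [0,0,29.5],"gripper": 0},
    {"linear": [605,-414,-98],"angular": [0,0,29.5],"gripper": 0},
    {"linear": [605,-414,-98],"angular": [0,0,29.5],"gripper": 0},
    {"linear": [605,-414,-98],"angular": [0,0,29.5],"gripper": 0},
    {"linear": [605,-414,-98],"angular": [0,0,29.5],"gripper": 0},
    {"linear": [605,-414,-98],"angular": [0,0,29.5],"gripper": 0},
    {"linear": [605,-414,-98],"angular": [0,0,29.5],"gripper": 0},
    {"linear": [605,-414,-98],"angular": [0,0,29.5],"gripper": 0},
    {"linear": [605,-414,-98],"angular": [0,0,29.5],"gripper": 0},
    {"linear": [605,-414,-98],"angular": [0,0,29.5],"gripper": 0},
    {"linear": [605,-414,-98],"angular": [0,0,29.5],"gripper": 0},
    {"linear": [605,-414,-98],"angular": [0,0,29.5],"gripper": 0},
    {"linear": [605,-414,-98],"angular": [0,0,29.5],"gripper": 0},
    {"linear": [605,-414,-98],"angular": [0,0,29.5],"gripper": 0},
    {"linear": [605,-414,-98],"angular": [0,0,29.5],"gripper": 0},
  ],
  force=40,
)

```text
time_s: 3.6
position: [0.6199, 0.0201, 0.3398]
tool_rot: [[0.966, -0.258, -0.001], [-0.258, -0.966, -0.0], [-0.001, 0.0, -1.0]]
ft_force: [-0.4, -0.3, 0.6]
grip_width: 0.0426
```

```bash
python3 - <<'E'
from h import *
import pickle
s=env.observe();p=env.get_image("wrist")
pickle.dump((s,p),open("w1.pkl","wb"))
cv2.imwrite("pics/w1.png",p["frame"])
print(s["position"],s["tool_rot"].round(3).tolist(),s["q"].round(1),s["grip_width"],s["time_s"])
E
```

```text
[0.61990151 0.02006754 0.33977911] [[0.966, -0.258, -0.001], [-0.258, -0.966, -0.0], [-0.001, 0.0, -1.0]] [ -9.1  27.1  50.1  -0.  102.9  95.9] 0.04263969740570389 3.6
```

View pics/w1.png

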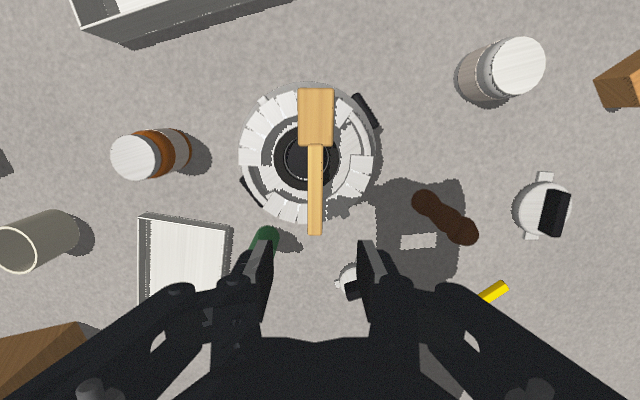

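```bash
python3 - <<'E'
from h import *
import pickle
s,p=pickle.load(open("w1.pkl","rb"))
crop(p,(225,70,395,245),4.2,"pics/w1c.png")
E
```

```text
(no output)
```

View pics/w1c.png

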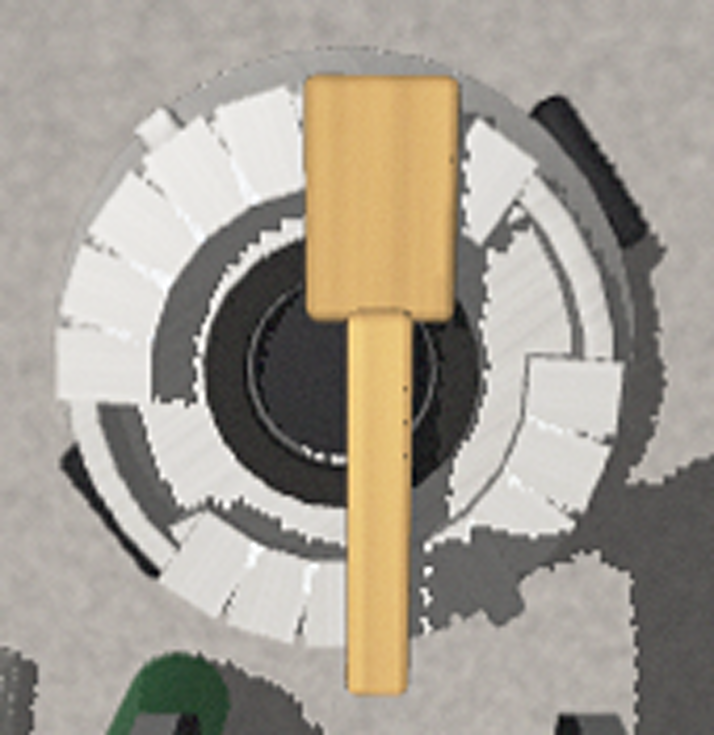

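```bash
python3 - <<'E'
from h import *
from scipy.optimize import least_squares
import pickle
s,p=pickle.load(open("w1.pkl","rb"))
f=lambda a: np.array(a)/4.2+[225-.4,70-.4]
# flange outer edge and notch corners
outer=f([[60,400],[57,340],[92,240],[148,150],[215,105],[622,362],[612,440],[575,530],[160,572],[222,613],[298,642],[540,165]])
inner=f([[152,400],[152,340],[180,250],[245,200],[300,185],[530,355],[523,420],[490,470],[485,245],[205,510],[255,545],[310,560]])
W=onz(p,outer,.155,s)[:,:2];I=onz(p,inner,.155,s)[:,:2]
def fit(P):
    r=least_squares(lambda v:np.hypot(*(P-v[:2]).T)-v[2],[.645,.02,.06]);return r.x,np.round(r.fun*1000,1)
print(fit(W));print(fit(I))
c=fit(W)[0][:2]
ang=lambda P:np.degrees(np.arctan2(P[:,1]-c[1],P[:,0]-c[0]))
nm={}
for n,a in dict(L1o=[60,400],L1i=[152,400],L2o=[160,572],L2i=[205,510],R1o=[540,165],R1i=[485,245],R2o=[622,362],R2i=[530,355]).items():
    P=onz(p,f([a]),.155,s)[:,:2]; print(n,np.round(P,4),ang(P).round(1),np.round(np.hypot(*(P-c).T)*1000,1))
m=onz(p,f([[158,128]]),.15,s)[:,:2]; print("mark",ang(m),np.hypot(*(m-c).T))
h=onz(p,f([[590,170],[110,520]]),.086,s)[:,:2]; print("grips",h,h.mean(0),np.degrees(np.arctan2(*(h[0]-h[1])[::-1])),np.linalg.norm(h[0]-h[1]))
# paddle
b=onz(p,f([[305,78],[457,78],[306,312],[456,320]]),.167,s); e=onz(p,f([[346,693],[408,693],[347,315],[411,312]]),.173,s)
print("blade",b.round(4).tolist(),"handle",e.round(4).tolist())
tip=(b[0]+b[1])/2; end=(e[0]+e[1])/2
d=(tip-end)[:2]; print("len",np.hypot(*d),"yaw",np.degrees(np.arctan2(d[1],d[0])), "hyaw",np.degrees(np.arctan2(*((e[2]+e[3])/2-end)[1::-1])))
u=d/np.hypot(*d); print("grip pt",end[:2]+u*.08, tip[:2]-u*.07)
E
```

```text
(array([0.64779967, 0.02235153, 0.07046432]), array([ 0.6,  0.7, -1.4,  0.7,  0.5, -0.5, -0.3,  1.3, -0.8, -0.8,  0.6,
       -0.6]))
(array([0.64821659, 0.0234909 , 0.04771512]), array([-0.9, -1.1,  1.2,  0.2, -0.8,  0.7,  0.4, -2.2,  0.7,  0.6,  0.8,
        0.4]))
L1o [[0.6606 0.0922]] [79.6] [71.]
L1i [[0.6546 0.0698]] [81.8] [48.]
L2o [[0.6111 0.0815]] [121.8] [69.6]
L2i [[0.624  0.0653]] [119.] [49.1]
R1o [[ 0.6846 -0.0371]] [-58.2] [69.9]
R1i [[ 0.6698 -0.0199]] [-62.5] [47.6]
R2o [[ 0.6334 -0.0462]] [-101.8] [70.]
R2i [[ 0.641  -0.0244]] [-98.3] [47.2]
mark [21.46100086] [0.07416795]
grips [[ 0.6789913  -0.05949806]
 [ 0.61491421  0.10885735]] [0.64695276 0.02467965] -69.16286889191873 0.18013722083063544
blade [[0.7169, 0.0116, 0.167], [0.708, -0.0217, 0.167], [0.6664, 0.0256, 0.167], [0.6553, -0.0083, 0.167]] handle [[0.5729, 0.0413, 0.173], [0.5689, 0.0262, 0.173], [0.6636, 0.0161, 0.173], [0.6604, 0.0016, 0.173]]
len 0.1467473757169778 yaw -15.341463571921865 hyaw -15.271017384742688
grip pt [0.64805144 0.01258288] [0.64491472 0.01344343]
```

Measured: mouth centre (0.648, 0.023), flange radius 70.5 mm against 70 given. The notch axis is at about 100.3°, so canister x is about 20.3°. Paddle grip is at (0.6465, 0.013), yaw −15.3°, length 147 mm. All of these agree with the given sizes.

```bash
python3 - <<'E'
from h import *
goal([0.6465,0.013,0.169],-15.3)
E
```

```text
now [0.6195 0.0193 0.3402] psi -15.02 q6 95.9 t 3.65 -> lin [ 27.7  -1.  171.2] ang [0.  0.  0.3]
```

Request:
servo_tool(
  commands=[
    {"linear": [27.7,-1,40],"angular": [0,0,0.3],"gripper": 0},
    {"linear": [27.7,-1,80],"angular": [0,0,0.3],"gripper": 0},
    {"linear": [27.7,-1,115],"angular": [0,0,0.3],"gripper": 0},
    {"linear": [27.7,-1,140],"angular": [0,0,0.3],"gripper": 0},
    {"linear": [27.7,-1,155],"angular": [0,0,0.3],"gripper": 0},
    {"linear": [27.7,-1,165],"angular": [0,0,0.3],"gripper": 0},
    {"linear": [27.7,-1,170],"angular": [0,0,0.3],"gripper": 0},
    {"linear": [27.7,-1,171.2],"angular": [0,0,0.3],"gripper": 0},
    {"linear": [27.7,-1,171.2],"angular": [0,0,0.3],"gripper": 0},
    {"linear": [27.7,-1,171.2],"angular": [0,0,0.3],"gripper": 0},
  ],
)

```text
time_s: 4.65
position: [0.647, 0.0133, 0.17]
tool_rot: [[0.964, -0.264, 0.001], [-0.264, -0.964, -0.0], [0.001, -0.0, -1.0]]
ft_force: [-0.4, -0.3, -0.1]
grip_width: 0.0424
```

```bash
python3 - <<'E'
from h import *
goal([0.6465,0.013,0.169],-15.3)
p=env.get_image("wrist")
cv2.imwrite("pics/w2.png",p["frame"])
E
```

```text
now [0.647  0.0133 0.17  ] psi -15.32 q6 96.0 t 4.65 -> lin [-0.4  0.5  1. ] ang [-0.  -0.1 -0. ]
```

View pics/w2.png

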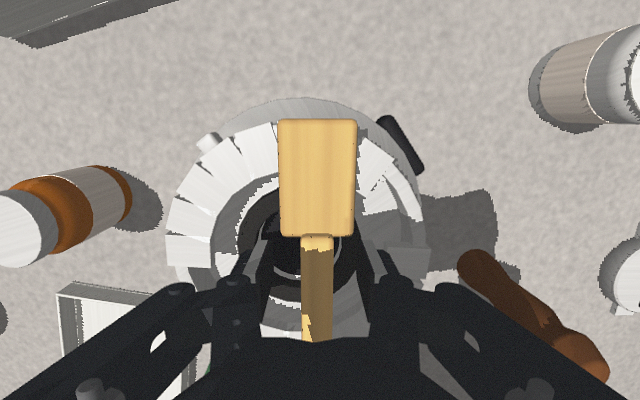

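The handle lies centred between the open fingers (column 317), with the blade ahead of the pads. Now I'll close the fingers.

Request:
servo_tool(
  commands=[
    {"linear": [0,0,0.5],"angular": [0,0,0],"gripper": -0.3},
    {"linear": [0,0,0.5],"angular": [0,0,0],"gripper": -0.5},
    {"linear": [0,0,0.5],"angular": [0,0,0],"gripper": -1},
    {"linear": [0,0,0.5],"angular": [0,0,0],"gripper": -1},
    {"linear": [0,0,0.5],"angular": [0,0,0],"gripper": -1},
    {"linear": [0,0,0.5],"angular": [0,0,0],"gripper": -1},
    {"linear": [0,0,0.5],"angular": [0,0,0],"gripper": -1},
    {"linear": [0,0,0.5],"angular": [0,0,0],"gripper": -1},
  ],
  force=40,
)

```text
time_s: 5.5
position: [0.6469, 0.0135, 0.1689]
tool_rot: [[0.964, -0.264, 0.001], [-0.264, -0.964, -0.0], [0.0, -0.0, -1.0]]
ft_force: [-1.0, 0.2, 3.9]
grip_width: 0.0147
```

Request:
servo_tool(
  commands=[
    {"linear": [0,0,-5],"angular": [0,0,0],"gripper": -1},
    {"linear": [0,0,-20],"angular": [0,0,0],"gripper": -1},
    {"linear": [0,0,-45],"angular": [0,0,0],"gripper": -1},
    {"linear": [0,0,-70],"angular": [0,0,0],"gripper": -1},
    {"linear": [0,0,-90],"angular": [0,0,0],"gripper": -1},
    {"linear": [0,0,-90],"angular": [0,0,0],"gripper": -1},
    {"linear": [0,0,-90],"angular": [0,0,0],"gripper": -1},
  ],
)

```text
time_s: 6.2
position: [0.6465, 0.0134, 0.2576]
tool_rot: [[0.964, -0.264, -0.001], [-0.264, -0.964, 0.0], [-0.001, 0.0, -1.0]]
ft_force: [-0.7, -0.4, -0.4]
grip_width: 0.015
```

```bash
python3 - <<'E'
from h import *
import pickle
s=env.observe();p=env.get_image("wrist");pickle.dump((s,p),open("w3.pkl","wb"))
cv2.imwrite("pics/w3.png",p["frame"])
p=env.get_image("scene");crop(p,(220,120,440,320),3,"pics/s3.png")
goal([0.4955,0.287,0.25],-25.3)
E
```

```text
now [0.6463 0.0135 0.2569] psi -15.32 q6 96.0 t 6.3 -> lin [-217.7 -223.9    7.5] ang [ 0.   0.2 10. ]
```

View pics/w3.png

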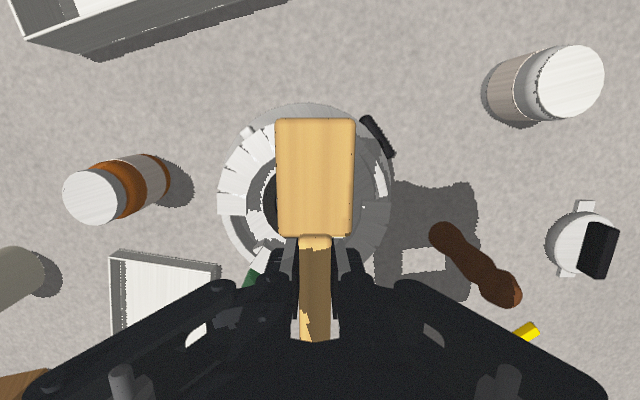

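View pics/s3.png

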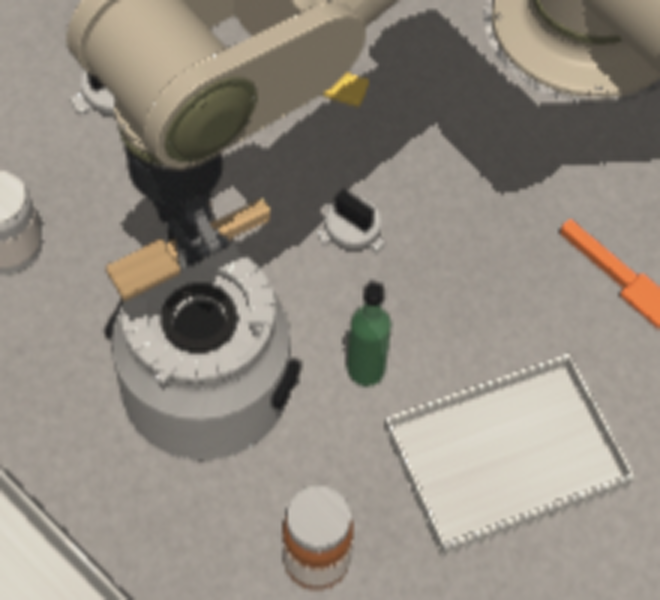

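The paddle is held level, with its blade ahead (wrist (315,178)), and the mouth is free. I'll carry it over the pan, well above the oil bottle.

Request:
servo_tool(
  commands=[
    {"linear": [-20,-20,0],"angular": [0,0,1],"gripper": -1},
    {"linear": [-50,-50,0],"angular": [0,0,3],"gripper": -1},
    {"linear": [-80,-82,0],"angular": [0,0,5],"gripper": -1},
    {"linear": [-110,-114,0],"angular": [0,0,7],"gripper": -1},
    {"linear": [-140,-146,0],"angular": [0,0,9],"gripper": -1},
    {"linear": [-170,-177,0],"angular": [0,0,10],"gripper": -1},
    {"linear": [-195,-202,0],"angular": [0,0,10],"gripper": -1},
    {"linear": [-210,-218,0],"angular": [0,0,10],"gripper": -1},
    {"linear": [-213,-224,0],"angular": [0,0,10],"gripper": -1},
    {"linear": [-213,-224,0],"angular": [0,0,10],"gripper": -1},
    {"linear": [-213,-224,0],"angular": [0,0,10],"gripper": -1},
  ],
)

```text
time_s: 7.4
position: [0.501, 0.2849, 0.258]
tool_rot: [[0.904, -0.428, -0.001], [-0.428, -0.904, -0.001], [-0.0, 0.001, -1.0]]
ft_force: [0.6, -0.1, 0.0]
grip_width: 0.0149
```

```bash
python3 - <<'E'
from h import *
import pickle
s=env.observe();p=env.get_image("wrist");pickle.dump((s,p),open("w4.pkl","wb"))
f=p["frame"].copy()
a=np.radians(-25.3);u=np.array([np.cos(a),np.sin(a)]);v=np.array([-u[1],u[0]])
C=np.array([.4955,.287])
P=[np.r_[C+i*.1*u+j*.07*v,.026] for i,j in [(1,1),(1,-1),(-1,-1),(-1,1)]]
q=proj(p,P,s); print(q.round(0).tolist())
cv2.polylines(f,[q.round().astype(np.int32)],True,(0,0,255),1)
cv2.imwrite("pics/w4.png",f)
goal([0.5,0.285,0.02],-25.3)
E
```

```text
[[254.0, 95.0], [376.0, 95.0], [368.0, 255.0], [262.0, 255.0]]
now [0.5011 0.2848 0.2581] psi -25.39 q6 133.2 t 7.45 -> lin [-1.000e+00  1.000e-01  2.381e+02] ang [ 0.   0.  -0.1]
```

View pics/w4.png

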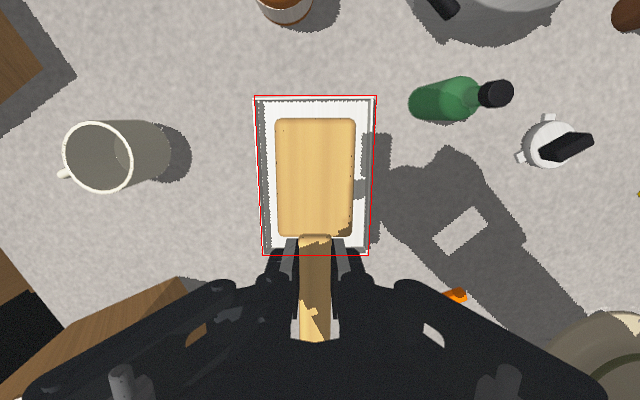

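The projected pan outline (254,95)–(376,255) matches the rim, and the paddle lies inside it, centred. I'll lower it now.

Request:
servo_tool(
  commands=[
    {"linear": [-1,0,35],"angular": [0,0,0],"gripper": -1},
    {"linear": [-1,0,75],"angular": [0,0,0],"gripper": -1},
    {"linear": [-1,0,115],"angular": [0,0,0],"gripper": -1},
    {"linear": [-1,0,150],"angular": [0,0,0],"gripper": -1},
    {"linear": [-1,0,180],"angular": [0,0,0],"gripper": -1},
    {"linear": [-1,0,205],"angular": [0,0,0],"gripper": -1},
    {"linear": [-1,0,220],"angular": [0,0,0],"gripper": -1},
    {"linear": [-1,0,230],"angular": [0,0,0],"gripper": -1},
    {"linear": [-1,0,235],"angular": [0,0,0],"gripper": -1},
    {"linear": [-1,0,237.5],"angular": [0,0,0],"gripper": -1},
    {"linear": [-1,0,239],"angular": [0,0,0],"gripper": -1},
    {"linear": [-1,0,239],"angular": [0,0,0],"gripper": -1},
  ],
)

```text
time_s: 8.65
position: [0.4999, 0.2862, 0.0201]
tool_rot: [[0.904, -0.428, 0.001], [-0.428, -0.904, 0.0], [0.001, -0.001, -1.0]]
ft_force: [-0.2, 0.7, 0.3]
grip_width: 0.0152
```

Request:
servo_tool(
  commands=[
    {"linear": [0,0,1],"angular": [0,0,0],"gripper": -1},
    {"linear": [0,0,2],"angular": [0,0,0],"gripper": -1},
    {"linear": [0,0,2.5],"angular": [0,0,0],"gripper": -1},
    {"linear": [0,0,2.5],"angular": [0,0,0],"gripper": -1},
  ],
)

```text
time_s: 9.05
position: [0.4996, 0.2862, 0.0171]
tool_rot: [[0.904, -0.428, -0.0], [-0.428, -0.904, -0.0], [0.0, 0.0, -1.0]]
ft_force: [0.1, 1.3, -0.1]
grip_width: 0.0151
```

Request:
servo_tool(
  commands=[
    {"linear": [0,0,0.6],"angular": [0,0,0],"gripper": -1},
    {"linear": [0,0,1.2],"angular": [0,0,0],"gripper": -1},
    {"linear": [0,0,1.2],"angular": [0,0,0],"gripper": -1},
  ],
)

```text
time_s: 9.35
position: [0.4997, 0.2862, 0.0169]
tool_rot: [[0.904, -0.428, 0.001], [-0.428, -0.904, 0.0], [0.001, -0.0, -1.0]]
ft_force: [-2.3, -0.8, 8.7]
grip_width: 0.0147
```

Contact (about 9 N). I'll release gently.

Request:
servo_tool(
  commands=[
    {"linear": [0,0,-0.6],"angular": [0,0,0],"gripper": -0.6},
    {"linear": [0,0,-0.6],"angular": [0,0,0],"gripper": -0.4},
    {"linear": [0,0,-0.6],"angular": [0,0,0],"gripper": -0.2},
    {"linear": [0,0,-0.6],"angular": [0,0,0],"gripper": 0},
    {"linear": [0,0,-0.6],"angular": [0,0,0],"gripper": 0},
    {"linear": [0,0,-0.6],"angular": [0,0,0],"gripper": 0},
    {"linear": [0,0,-15],"angular": [0,0,0],"gripper": 0},
    {"linear": [0,0,-40],"angular": [0,0,0],"gripper": 0},
    {"linear": [0,0,-80],"angular": [0,0,0],"gripper": 0},
    {"linear": [0,0,-130],"angular": [0,0,0],"gripper": 0},
    {"linear": [0,0,-180],"angular": [0,0,0],"gripper": 0},
    {"linear": [0,0,-230],"angular": [0,0,0],"gripper": 0},
    {"linear": [0,0,-250],"angular": [0,0,0],"gripper": 0},
    {"linear": [0,0,-250],"angular": [0,0,0],"gripper": 0},
  ],
)

```text
time_s: 10.75
position: [0.5004, 0.2865, 0.2694]
tool_rot: [[0.904, -0.427, 0.006], [-0.427, -0.904, 0.002], [0.005, -0.005, -1.0]]
ft_force: [-0.8, -1.1, 0.3]
grip_width: 0.0426
```

```bash
python3 - <<'E'
from h import *
import pickle
s=env.observe();p=env.get_image("wrist");pickle.dump((s,p),open("w5.pkl","wb"))
cv2.imwrite("pics/w5.png",p["frame"])
# lid estimate, view pose
p=env.get_image("scene"); crop(p,(230,125,290,170),8,"pics/lid5.png")
goal([0.43,-0.30,0.28],-15.3)
E
```

```text
now [0.4993 0.2861 0.2652] psi -25.32 q6 133.3 t 10.85 -> lin [188.  559.4 -14.6] ang [  0.   0. -10.]
```

View pics/w5.png

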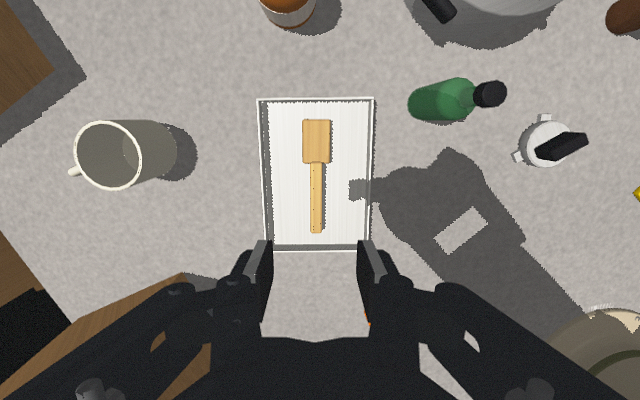

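View pics/lid5.png

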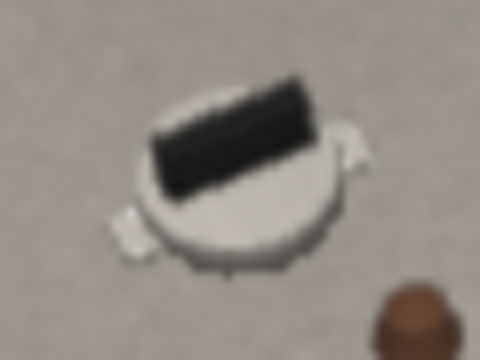

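The paddle lies flat inside the pan, along its x (wrist (316,177)). Next, a close view of the larger lid.

Request:
servo_tool(
  commands=[
    {"linear": [188,559,0],"angular": [0,0,-10],"gripper": 0},
    {"linear": [188,559,0],"angular": [0,0,-10],"gripper": 0},
    {"linear": [188,559,0],"angular": [0,0,-10],"gripper": 0},
    {"linear": [188,559,0],"angular": [0,0,-10],"gripper": 0},
    {"linear": [188,559,0],"angular": [0,0,-10],"gripper": 0},
    {"linear": [188,559,0],"angular": [0,0,-10],"gripper": 0},
    {"linear": [188,559,0],"angular": [0,0,-10],"gripper": 0},
    {"linear": [188,559,0],"angular": [0,0,-10],"gripper": 0},
    {"linear": [188,559,0],"angular": [0,0,-10],"gripper": 0},
    {"linear": [188,559,0],"angular": [0,0,-10],"gripper": 0},
    {"linear": [188,559,0],"angular": [0,0,-10],"gripper": 0},
    {"linear": [188,559,0],"angular": [0,0,-10],"gripper": 0},
    {"linear": [188,559,0],"angular": [0,0,-10],"gripper": 0},
    {"linear": [188,559,0],"angular": [0,0,-10],"gripper": 0},
    {"linear": [188,559,0],"angular": [0,0,-10],"gripper": 0},
    {"linear": [188,559,0],"angular": [0,0,-10],"gripper": 0},
  ],
)

```text
time_s: 12.45
position: [0.4307, -0.2983, 0.2657]
tool_rot: [[0.965, -0.263, -0.0], [-0.263, -0.965, 0.001], [-0.001, -0.0, -1.0]]
ft_force: [-1.0, 0.1, -0.1]
grip_width: 0.0425
```

```bash
python3 - <<'E'
from h import *
import pickle
s=env.observe();p=env.get_image("wrist");pickle.dump((s,p),open("w6.pkl","wb"))
cv2.imwrite("pics/w6.png",p["frame"])
crop(p,(240,80,400,240),4.5,"pics/w6c.png")
r=env.trace(p,"lid_grip")
for k in r[:3]: print(k["confidence"],k["extent"])
goal([0.43,-0.30,0.28],-15.3)
E
```

```text
now [ 0.4308 -0.2985  0.266 ] psi -15.23 q6 57.6 t 12.55 -> lin [ -0.4   1.6 -14. ] ang [-0.   0.   0.1]
```

View pics/w6.png

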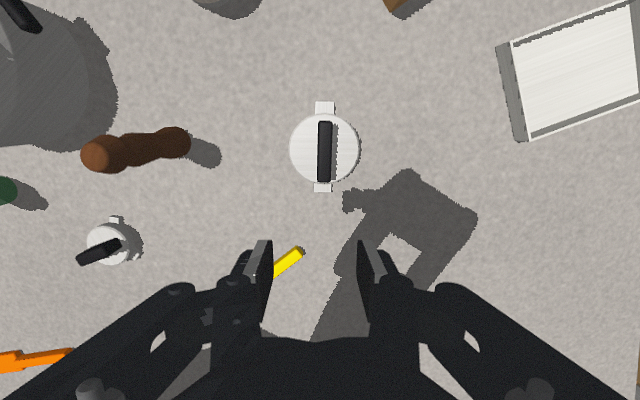

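View pics/w6c.png

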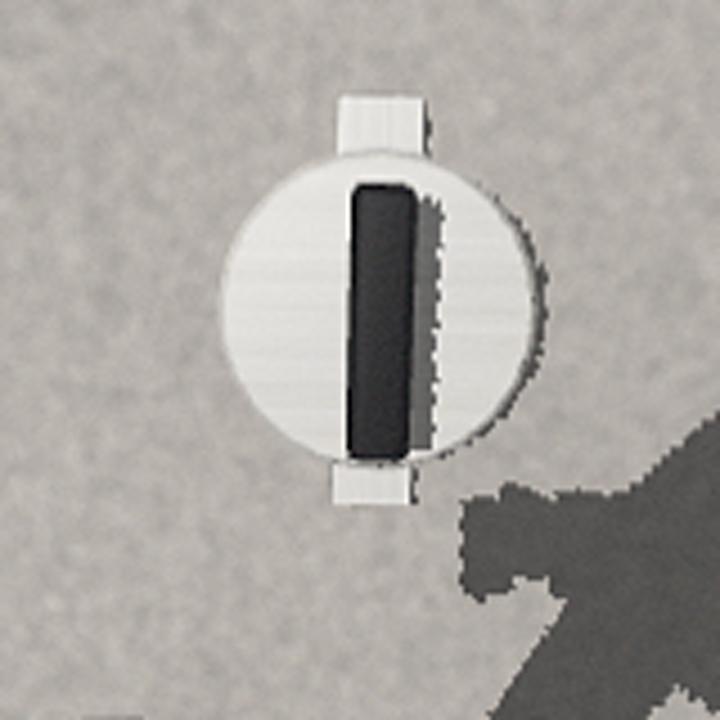

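```bash
python3 - <<'E'
from h import *
import pickle
s,p=pickle.load(open("w6.pkl","rb"))
f=lambda a: np.array(a,float)/4.5+[240-.4,80-.4]
b=onz(p,f([[353,184],[416,184],[347,459],[409,459]]),.056,s)[:,:2]
e=onz(p,f([[338,97],[425,97],[333,503],[411,503]]),.008,s)[:,:2]
d=onz(p,f([[221,305],[535,305],[380,151]]),.024,s)[:,:2]
for n,q in (("bar",b),("ears",e)):
    t=(q[0]+q[1])/2;l=(q[2]+q[3])/2;v=t-l
    print(n,"mid",((t+l)/2).round(4),"len",np.hypot(*v).round(4),"yaw",np.degrees(np.arctan2(v[1],v[0])).round(2),"w",np.hypot(*(q[0]-q[1])).round(4),np.hypot(*(q[2]-q[3])).round(4))
print("disc",d.round(4).tolist(),((d[0]+d[1])/2).round(4),np.hypot(*(d[0]-d[1])))
E
```

```text
bar mid [ 0.4584 -0.3166] len 0.0683 yaw -16.14 w 0.0153 0.0159
ears mid [ 0.458  -0.3167] len 0.1142 yaw -16.18 w 0.0238 0.023
disc [[0.4715, -0.276], [0.449, -0.3585], [0.4991, -0.3281]] [ 0.4603 -0.3172] 0.08547083038255021
```

The lid axis is at (0.458, −0.317), yaw −16.2°. The bar and ears agree, and the sizes come out within 2 mm. It is the two-eared lid. I'll grasp it with the tips 3 mm above the disc.

```bash
python3 - <<'E'
from h import *
goal([0.4583,-0.3167,0.038],-16.15)
E
```

```text
now [ 0.4308 -0.2985  0.266 ] psi -15.23 q6 57.6 t 12.55 -> lin [ 31.3  10.3 228. ] ang [-0.   0.   0.9]
```

Request:
servo_tool(
  commands=[
    {"linear": [31.3,10.3,50],"angular": [0,0,0.9],"gripper": 0},
    {"linear": [31.3,10.3,100],"angular": [0,0,0.9],"gripper": 0},
    {"linear": [31.3,10.3,145],"angular": [0,0,0.9],"gripper": 0},
    {"linear": [31.3,10.3,180],"angular": [0,0,0.9],"gripper": 0},
    {"linear": [31.3,10.3,205],"angular": [0,0,0.9],"gripper": 0},
    {"linear": [31.3,10.3,218],"angular": [0,0,0.9],"gripper": 0},
    {"linear": [31.3,10.3,225],"angular": [0,0,0.9],"gripper": 0},
    {"linear": [31.3,10.3,228],"angular": [0,0,0.9],"gripper": 0},
    {"linear": [31.3,10.3,228],"angular": [0,0,0.9],"gripper": 0},
    {"linear": [31.3,10.3,228],"angular": [0,0,0.9],"gripper": 0},
  ],
)

```text
time_s: 13.55
position: [0.4584, -0.3179, 0.0388]
tool_rot: [[0.96, -0.279, 0.001], [-0.279, -0.96, -0.001], [0.001, 0.001, -1.0]]
ft_force: [-0.2, 0.2, 0.2]
grip_width: 0.0422
```

```bash
python3 - <<'E'
from h import *
p=env.get_image("wrist")
crop(p,(200,80,440,280),3,"pics/w7.png")
goal([0.4583,-0.3167,0.038],-16.15)
E
```

```text
now [ 0.4583 -0.318   0.0388] psi -16.21 q6 59.3 t 13.6 -> lin [-0.4 -1.2  0.8] ang [ 0.  -0.1 -0.1]
```

View pics/w7.png

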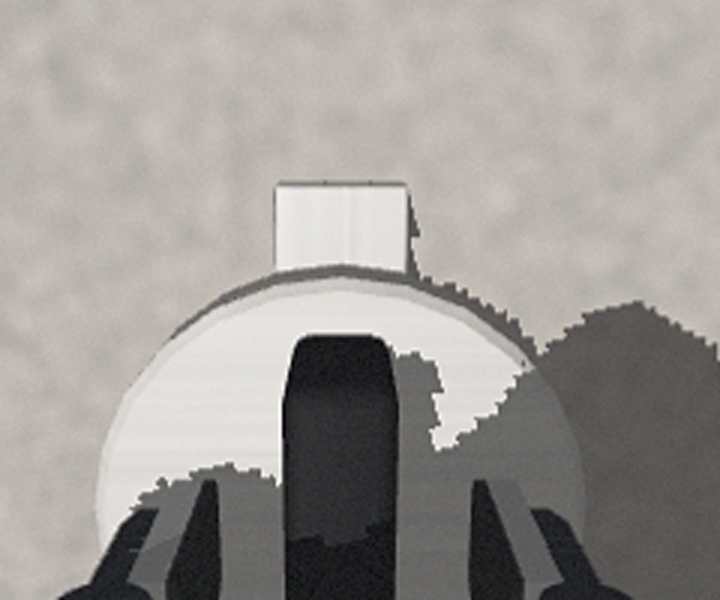

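The bar (column ~340 in the crop) lies midway between the fingers (218 and 470). I'll close firmly.

Request:
servo_tool(
  commands=[
    {"linear": [0,-1,0.5],"angular": [0,0,0],"gripper": -0.3},
    {"linear": [0,-1,0.5],"angular": [0,0,0],"gripper": -0.5},
    {"linear": [0,-1,0.5],"angular": [0,0,0],"gripper": -1},
    {"linear": [0,-1,0.5],"angular": [0,0,0],"gripper": -1},
    {"linear": [0,-1,0.5],"angular": [0,0,0],"gripper": -1},
    {"linear": [0,-1,0.5],"angular": [0,0,0],"gripper": -1},
    {"linear": [0,-1,0.5],"angular": [0,0,0],"gripper": -1},
    {"linear": [0,-1,0.5],"angular": [0,0,0],"gripper": -1},
  ],
  force=90,
)

```text
time_s: 14.4
position: [0.4584, -0.3168, 0.0379]
tool_rot: [[0.96, -0.279, 0.0], [-0.279, -0.96, -0.0], [0.001, 0.0, -1.0]]
ft_force: [-0.9, 0.6, 5.1]
grip_width: 0.0145
```

Request:
servo_tool(
  commands=[
    {"linear": [0,0,-3],"angular": [0,0,0],"gripper": -1},
    {"linear": [0,0,-15],"angular": [0,0,0],"gripper": -1},
    {"linear": [0,0,-40],"angular": [0,0,0],"gripper": -1},
    {"linear": [0,0,-80],"angular": [0,0,0],"gripper": -1},
    {"linear": [0,0,-120],"angular": [0,0,0],"gripper": -1},
    {"linear": [0,0,-165],"angular": [0,0,0],"gripper": -1},
    {"linear": [0,0,-210],"angular": [0,0,0],"gripper": -1},
    {"linear": [0,0,-250],"angular": [0,0,0],"gripper": -1},
    {"linear": [0,0,-270],"angular": [0,0,0],"gripper": -1},
    {"linear": [0,0,-270],"angular": [0,0,0],"gripper": -1},
  ],
)

```text
time_s: 15.4
position: [0.4586, -0.317, 0.3108]
tool_rot: [[0.96, -0.279, 0.004], [-0.279, -0.96, -0.005], [0.005, 0.003, -1.0]]
ft_force: [0.2, -0.6, -2.5]
grip_width: 0.015
```

```bash
python3 - <<'E'
from h import *
import pickle
s=env.observe();p=env.get_image("wrist");pickle.dump((s,p),open("w8.pkl","wb"))
cv2.imwrite("pics/w8.png",p["frame"])
print(s["ft_force"],s["grip_width"])
goal([0.648,0.023,0.30],100.3)
p=env.get_image("top"); crop(p,(260,120,460,270),3.5,"pics/t8.png")
E
```

```text
[ 0.23176051 -0.59784764 -2.49864676] 0.014955159714211476
now [ 0.4582 -0.3167  0.3082] psi -16.22 q6 59.4 t 15.45 -> lin [  87.4 -379.2    7.9] ang [ 1.000e-01  0.000e+00 -1.165e+02]
```

View pics/w8.png

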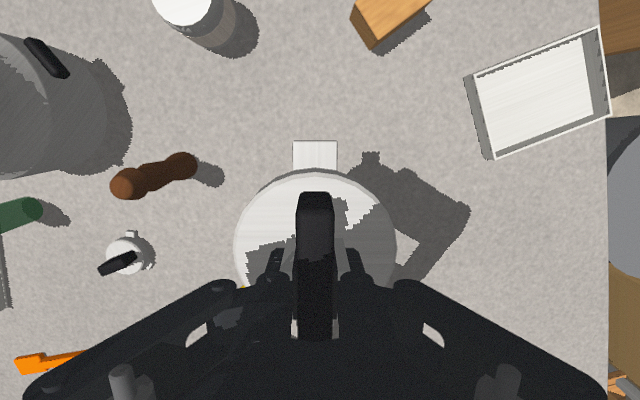

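The lid hangs level in the grip (2.5 N, matching 0.25 kg), with its front ear at (315,155). I'll carry it over the mouth while turning the bar onto the notch axis.

Request:
servo_tool(
  commands=[
    {"linear": [3,-15,0],"angular": [0,0,-4],"gripper": -1},
    {"linear": [9,-40,0],"angular": [0,0,-12],"gripper": -1},
    {"linear": [17,-75,0],"angular": [0,0,-20],"gripper": -1},
    {"linear": [25,-110,0],"angular": [0,0,-28],"gripper": -1},
    {"linear": [33,-145,0],"angular": [0,0,-36],"gripper": -1},
    {"linear": [41,-180,0],"angular": [0,0,-44],"gripper": -1},
    {"linear": [49,-215,0],"angular": [0,0,-52],"gripper": -1},
    {"linear": [57,-250,0],"angular": [0,0,-60],"gripper": -1},
    {"linear": [65,-283,0],"angular": [0,0,-68],"gripper": -1},
    {"linear": [72,-312,0],"angular": [0,0,-76],"gripper": -1},
    {"linear": [78,-338,0],"angular": [0,0,-84],"gripper": -1},
    {"linear": [83,-358,0],"angular": [0,0,-92],"gripper": -1},
    {"linear": [86,-372,5],"angular": [0,0,-100],"gripper": -1},
    {"linear": [87.4,-379,10],"angular": [0,0,-108],"gripper": -1},
    {"linear": [87.4,-379.2,20],"angular": [0,0,-114],"gripper": -1},
    {"linear": [87.4,-379.2,35],"angular": [0,0,-116.5],"gripper": -1},
    {"linear": [87.4,-379.2,48],"angular": [0,0,-116.5],"gripper": -1},
    {"linear": [87.4,-379.2,48],"angular": [0,0,-116.5],"gripper": -1},
    {"linear": [87.4,-379.2,48],"angular": [0,0,-116.5],"gripper": -1},
  ],
)

```text
time_s: 17.4
position: [0.6479, 0.0229, 0.2584]
tool_rot: [[-0.178, 0.984, -0.002], [0.984, 0.178, 0.0], [0.001, -0.002, -1.0]]
ft_force: [0.8, 0.1, -1.6]
grip_width: 0.0144
```

```bash
python3 - <<'E'
from h import *
import pickle
s=env.observe();p=env.get_image("wrist");pickle.dump((s,p),open("w9.pkl","wb"))
crop(p,(190,60,460,280),2.9,"pics/w9.png")
p2=env.get_image("scene"); crop(p2,(230,150,350,290),4.2,"pics/s9.png")
goal([0.648,0.023,0.26],100.3); print(s["q"].round(1))
E
```

```text
now [0.6482 0.0229 0.2597] psi 100.28 q6 -18.7 t 17.5 -> lin [ 0.1 -0.2 -0.3] ang [ 0.  0. -0.]
[ -8.4  31.7  55.    0.   93.5 -18.7]
```

View pics/w9.png

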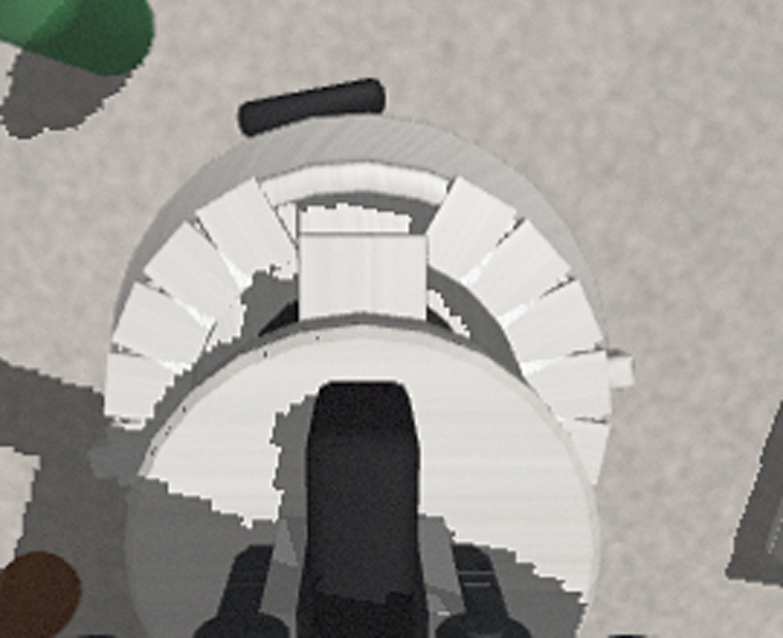

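View pics/s9.png

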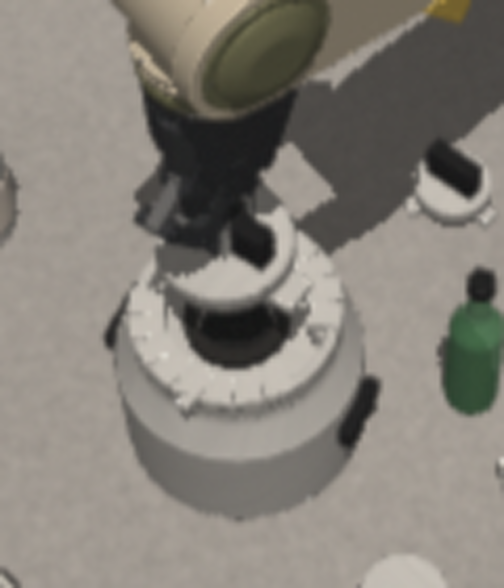

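```bash
python3 - <<'E'
from h import *
from scipy.optimize import least_squares
import pickle
s,p=pickle.load(open("w9.pkl","rb"))
f=lambda a: np.array(a,float)/2.9+[190-.4,60-.4]
T=lambda W:(W-s["position"])@s["tool_rot"]*1000
O=[[257,180],[456,180],[196,220],[520,220],[145,275],[573,280],[113,347],[606,347],[105,415],[610,420]]
W=onz(p,f(O),.155,s)
# in tool frame, fit circle
t=T(W); r=least_squares(lambda v:np.hypot(*(t[:,:2]-v[:2]).T)-v[2],[0,0,70]); print("mouth in tool xy",r.x.round(2),r.fun.round(1))
for n,a in (("Lo",O[0]),("Ro",O[1]),("Li",[298,270]),("Ri",[430,262])):
    q=T(onz(p,f([a]),.155,s))[0]-np.r_[r.x[:2],0]; print(n,q.round(1),np.degrees(np.arctan2(q[1],q[0])).round(1))
z0=s["position"][2]
e=T(onz(p,f([[300,234],[427,234],[301,318],[426,318]]),z0-.030,s)); print("ear",e.round(1).tolist())
b=T(onz(p,f([[322,382],[403,382]]),z0-.038+.056,s)); print("bar end",b.round(1).tolist())
d=T(onz(p,f([[127,540],[598,535],[363,325]]),z0-.014,s)); print("disc",d.round(1).tolist())
E
```

```text
mouth in tool xy [-0.81 -0.46 70.77] [ 0.5  0.2 -0.3 -0.3 -0.1 -0.4 -0.1  0.6  0.2 -0.2]
Lo [ 66.3 -26.2 103.5] -21.6
Ro [ 66.2  25.6 103.4] 21.1
Li [ 42.9 -16.  103.4] -20.4
Ri [ 45.   19.2 103.4] 23.1
ear [[56.9, -10.7, 30.1], [56.9, 12.4, 30.0], [41.5, -10.8, 30.1], [41.5, 12.5, 30.0]]
bar end [[41.0, -4.9, -18.0], [41.0, 5.9, -18.0]]
disc [[3.9, -42.0, 14.1], [4.8, 43.0, 13.9], [43.0, 0.7, 14.0]]
```

The mouth lies at tool (−0.8, −0.5) mm and the lid axis at about (−0.6, +0.7), with angles aligned within about 1°. I'll shift −1 mm in y and lower to just above the seal.

Request:
servo_tool(
  commands=[
    {"linear": [0,-1,12],"angular": [0,0,0],"gripper": -1},
    {"linear": [0,-1,28],"angular": [0,0,0],"gripper": -1},
    {"linear": [0,-1,42],"angular": [0,0,0],"gripper": -1},
    {"linear": [0,-1,52],"angular": [0,0,0],"gripper": -1},
    {"linear": [0,-1,58],"angular": [0,0,0],"gripper": -1},
    {"linear": [0,-1,62],"angular": [0,0,0],"gripper": -1},
    {"linear": [0,-1,65],"angular": [0,0,0],"gripper": -1},
    {"linear": [0,-1,67],"angular": [0,0,0],"gripper": -1},
    {"linear": [0,-1,69],"angular": [0,0,0],"gripper": -1},
    {"linear": [0,-1,70],"angular": [0,0,0],"gripper": -1},
    {"linear": [0,-1,70],"angular": [0,0,0],"gripper": -1},
  ],
)

```text
time_s: 18.6
position: [0.6471, 0.0228, 0.1894]
tool_rot: [[-0.179, 0.984, 0.0], [0.984, 0.179, -0.0], [-0.0, 0.0, -1.0]]
ft_force: [-0.8, -0.5, -2.5]
grip_width: 0.0144
```

```bash
python3 - <<'E'
from h import *
import pickle
s=env.observe();p=env.get_image("wrist");pickle.dump((s,p),open("w10.pkl","wb"))
crop(p,(190,60,460,280),2.9,"pics/w10.png")
print(s["ft_force"]);goal([0.648,0.023,0.182],100.3)
E
```

```text
[-0.8441189  -0.50072355 -2.46525136]
now [0.6472 0.0228 0.1895] psi 100.28 q6 -18.7 t 18.65 -> lin [0.1 0.9 7.5] ang [ 0.  0. -0.]
```

View pics/w10.png

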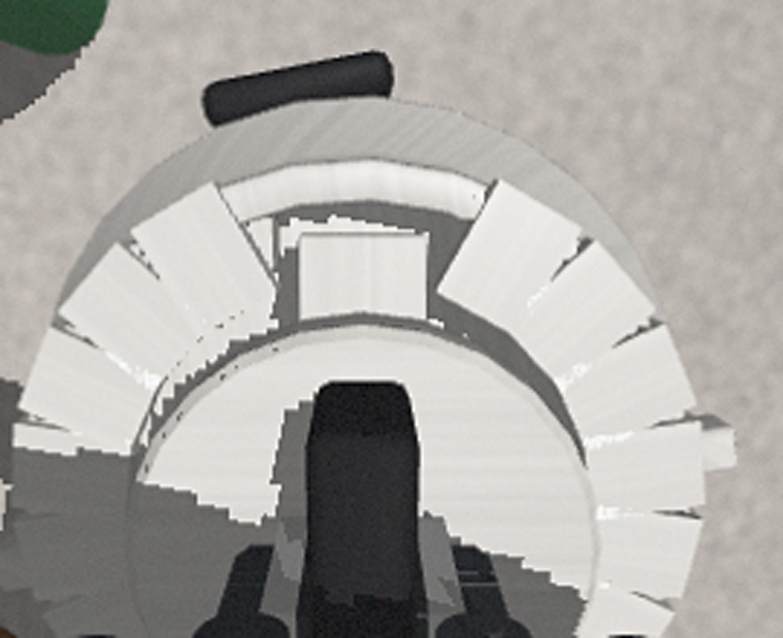

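```bash
python3 - <<'E'
from h import *
from scipy.optimize import least_squares
import pickle
s,p=pickle.load(open("w10.pkl","rb"))
f=lambda a: np.array(a,float)/2.9+[190-.4,60-.4]
T=lambda W:(W-s["position"])@s["tool_rot"]*1000
O=[[213,182],[499,180],[131,235],[592,238],[55,320],[655,310],[18,405],[695,403],[14,430],[705,430],[703,515]]
t=T(onz(p,f(O),.155,s)); r=least_squares(lambda v:np.hypot(*(t[:,:2]-v[:2]).T)-v[2],[0,0,70]); print("mouth",r.x.round(2),r.fun.round(1))
for n,a in (("Lo",O[0]),("Ro",O[1]),("Li",[275,285]),("Ri",[438,290])):
    q=T(onz(p,f([a]),.155,s))[0]-np.r_[r.x[:2],0]; print(n,q.round(1),np.degrees(np.arctan2(q[1],q[0])).round(1))
z0=s["position"][2]
e=T(onz(p,f([[300,234],[427,234],[301,318],[426,318]]),z0-.030,s)); print("ear",e.round(1).tolist())
E
```

```text
mouth [ 0.24 -0.21 70.86] [ 0.1  0.2 -0.4 -0.  -0.1 -0.1  0.2 -0.3  0.   0.5 -0.2]
Lo [ 65.8 -26.6  34.4] -22.0
Ro [66.1 26.  34.4] 21.4
Li [ 46.9 -15.7  34.4] -18.5
Ri [45.9 15.2 34.4] 18.3
ear [[56.9, -10.7, 30.0], [56.9, 12.4, 30.0], [41.6, -10.8, 30.0], [41.5, 12.5, 30.0]]
```

Centred within 1 mm, with the ear inside the notch. I'll make a small correction and go down onto the seal.

Request:
servo_tool(
  commands=[
    {"linear": [0.8,-0.8,2],"angular": [0,0,0],"gripper": -1},
    {"linear": [0.8,-0.8,4],"angular": [0,0,0],"gripper": -1},
    {"linear": [0.8,-0.8,6],"angular": [0,0,0],"gripper": -1},
    {"linear": [0.8,-0.8,8],"angular": [0,0,0],"gripper": -1},
    {"linear": [0.8,-0.8,9],"angular": [0,0,0],"gripper": -1},
    {"linear": [0.8,-0.8,9],"angular": [0,0,0],"gripper": -1},
  ],
)

```text
time_s: 19.25
position: [0.6462, 0.0234, 0.1808]
tool_rot: [[-0.179, 0.984, 0.0], [0.984, 0.179, -0.0], [-0.0, 0.0, -1.0]]
ft_force: [-1.7, 0.2, 2.1]
grip_width: 0.0148
```

The contact force is 4.6 N, as expected from the seal. Pressing to about 8 mm.

Request:
servo_tool(
  commands=[
    {"linear": [0,0,2],"angular": [0,0,0],"gripper": -1},
    {"linear": [0,0,4],"angular": [0,0,0],"gripper": -1},
    {"linear": [0,0,6],"angular": [0,0,0],"gripper": -1},
    {"linear": [0,0,7],"angular": [0,0,0],"gripper": -1},
    {"linear": [0,0,7],"angular": [0,0,0],"gripper": -1},
  ],
  force=110,
)

```text
time_s: 19.75
position: [0.6462, 0.0234, 0.1736]
tool_rot: [[-0.179, 0.984, 0.0], [0.984, 0.179, -0.0], [-0.0, 0.0, -1.0]]
ft_force: [-2.1, -0.6, 5.5]
grip_width: 0.0143
```

The force is 5.5 N, as predicted for about 8 mm of travel. Turning clockwise.

Request:
servo_tool(
  commands=[
    {"linear": [0,0,0],"angular": [0,0,3],"gripper": -1},
    {"linear": [0,0,0],"angular": [0,0,7],"gripper": -1},
    {"linear": [0,0,0],"angular": [0,0,11],"gripper": -1},
    {"linear": [0,0,0],"angular": [0,0,15],"gripper": -1},
    {"linear": [0,0,0],"angular": [0,0,19],"gripper": -1},
    {"linear": [0,0,0],"angular": [0,0,22],"gripper": -1},
    {"linear": [0,0,0],"angular": [0,0,22],"gripper": -1},
  ],
)

```text
time_s: 20.45
position: [0.6468, 0.0233, 0.174]
tool_rot: [[0.205, 0.979, 0.002], [0.979, -0.205, -0.0], [0.0, 0.002, -1.0]]
ft_force: [0.6, -0.8, 5.1]
grip_width: 0.0145
```

```bash
python3 - <<'E'
from h import *
s=env.observe()
print(s["wrist_torque"],s["ft_force"]);goal([0.648,0.023,0.182],20.3)
p=env.get_image("wrist");crop(p,(190,60,460,280),2.9,"pics/w11.png")
E
```

```text
[ 0.06024743  0.14798573 -0.11032034] [ 0.56542827 -0.84708251  5.08213187]
now [0.6468 0.0233 0.174 ] psi 78.19 q6 3.4 t 20.45 -> lin [-0.   1.3 -8. ] ang [ 0.1 -0.1 57.9]
```

View pics/w11.png

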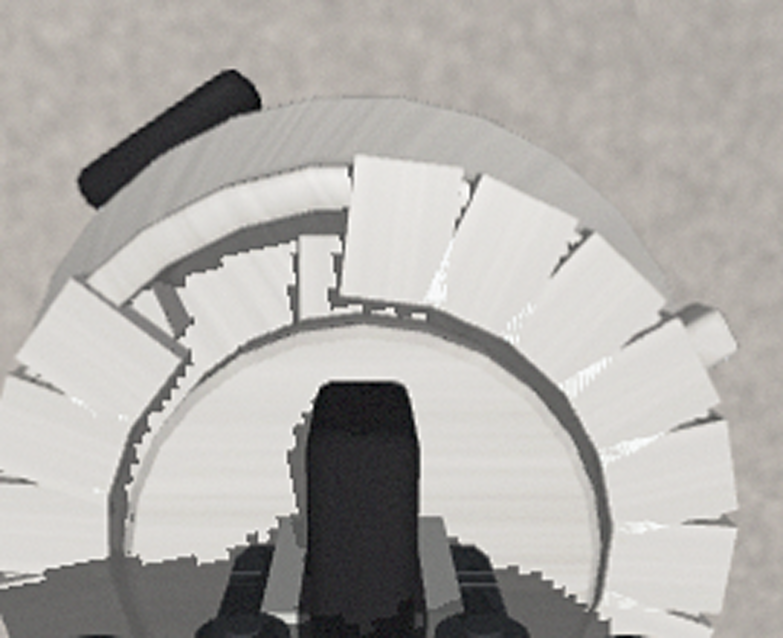

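The ear is now under the flange (the visible part is at (318,270), left of the notch edge at 345). The torque is small. I'll continue toward the stop.

Request:
servo_tool(
  commands=[
    {"linear": [0,0,0],"angular": [0,0,4],"gripper": -1},
    {"linear": [0,0,0],"angular": [0,0,8],"gripper": -1},
    {"linear": [0,0,0],"angular": [0,0,12],"gripper": -1},
    {"linear": [0,0,0],"angular": [0,0,16],"gripper": -1},
    {"linear": [0,0,0],"angular": [0,0,20],"gripper": -1},
    {"linear": [0,0,0],"angular": [0,0,24],"gripper": -1},
    {"linear": [0,0,0],"angular": [0,0,28],"gripper": -1},
    {"linear": [0,0,0],"angular": [0,0,32],"gripper": -1},
    {"linear": [0,0,0],"angular": [0,0,36],"gripper": -1},
    {"linear": [0,0,0],"angular": [0,0,40],"gripper": -1},
    {"linear": [0,0,0],"angular": [0,0,44],"gripper": -1},
    {"linear": [0,0,0],"angular": [0,0,48],"gripper": -1},
    {"linear": [0,0,0],"angular": [0,0,52],"gripper": -1},
    {"linear": [0,0,0],"angular": [0,0,55],"gripper": -1},
    {"linear": [0,0,0],"angular": [0,0,55],"gripper": -1},
  ],
)

```text
time_s: 22.0
position: [0.6468, 0.0233, 0.174]
tool_rot: [[0.919, 0.394, 0.002], [0.394, -0.919, -0.0], [0.002, 0.001, -1.0]]
ft_force: [0.7, -0.3, 5.8]
grip_width: 0.0143
```

```bash
python3 - <<'E'
from h import *
s=env.observe()
print(s["wrist_torque"],s["ft_force"]);goal([0.648,0.023,0.182],20.3)
E
```

```text
[ 0.00127194  0.09598996 -0.14242839] [ 0.71740018 -0.34601797  5.81293843]
now [0.6468 0.0233 0.174 ] psi 23.19 q6 58.4 t 22.0 -> lin [ 1.   0.7 -8. ] ang [ 0.1 -0.1  2.9]
```

Request:
servo_tool(
  commands=[
    {"linear": [0,0,0],"angular": [0,0,1],"gripper": -1},
    {"linear": [0,0,0],"angular": [0,0,2],"gripper": -1},
    {"linear": [0,0,0],"angular": [0,0,3],"gripper": -1},
    {"linear": [0,0,0],"angular": [0,0,3],"gripper": -1},
  ],
)

```text
time_s: 22.4
position: [0.6468, 0.0233, 0.1739]
tool_rot: [[0.938, 0.346, 0.002], [0.346, -0.938, -0.0], [0.002, 0.001, -1.0]]
ft_force: [-0.1, -0.7, 5.7]
grip_width: 0.0143
```

```bash
python3 - <<'E'
from h import *
s=env.observe()
print(s["wrist_torque"],s["ft_force"]);goal([0.648,0.023,0.182],20.3)
E
```

```text
[0.07355324 0.06132294 0.02782961] [-0.09623449 -0.69168324  5.70406821]
now [0.6468 0.0233 0.1739] psi 20.26 q6 61.3 t 22.4 -> lin [ 1.   0.7 -8.1] ang [ 0.1 -0.1 -0. ]
```

Not at the stop yet by torque, so I'll continue in 1° steps.

Request:
servo_tool(
  commands=[
    {"linear": [0,0,0],"angular": [0,0,1],"gripper": -1},
    {"linear": [0,0,0],"angular": [0,0,2],"gripper": -1},
    {"linear": [0,0,0],"angular": [0,0,2],"gripper": -1},
  ],
)

```text
time_s: 22.7
position: [0.6468, 0.0232, 0.174]
tool_rot: [[0.949, 0.314, 0.002], [0.314, -0.949, -0.001], [0.002, 0.001, -1.0]]
ft_force: [0.2, -0.5, 5.5]
grip_width: 0.0142
```

```bash
python3 - <<'E'
from h import *
s=env.observe()
print(s["wrist_torque"],s["ft_force"]);goal([0.648,0.023,0.182],20.3)
E
```

```text
[-0.11782926  0.07306832  0.68457835] [ 0.22699487 -0.4759225   5.47296297]
now [0.6468 0.0232 0.174 ] psi 18.33 q6 63.3 t 22.7 -> lin [ 1.1  0.6 -8. ] ang [ 0.1 -0.1 -2. ]
```

Request:
servo_tool(
  commands=[
    {"linear": [0,0,0],"angular": [0,0,1],"gripper": -1},
    {"linear": [0,0,0],"angular": [0,0,1],"gripper": -1},
  ],
)

```text
time_s: 22.9
position: [0.6468, 0.0232, 0.174]
tool_rot: [[0.954, 0.299, 0.002], [0.299, -0.954, -0.001], [0.002, 0.002, -1.0]]
ft_force: [-0.1, -2.0, 5.2]
grip_width: 0.0146
```

```bash
python3 - <<'E'
from h import *
s=env.observe()
print(s["wrist_torque"],s["ft_force"]);goal([0.648,0.023,0.182],20.3)
E
```

```text
[-0.18249947  0.04174383  1.5833277 ] [-0.12954463 -1.9690341   5.19627522]
now [0.6468 0.0232 0.174 ] psi 17.42 q6 64.2 t 22.9 -> lin [ 1.1  0.6 -8. ] ang [ 0.1 -0.1 -2.9]
```

The torque rises to 1.6 N m, so this is the stop. I'll let the spring lift the ears against the flange, unwind slightly, then release.

Request:
servo_tool(
  commands=[
    {"linear": [0,0,-1],"angular": [0,0,-0.3],"gripper": -1},
    {"linear": [0,0,-2],"angular": [0,0,-0.6],"gripper": -1},
    {"linear": [0,0,-3],"angular": [0,0,-1],"gripper": -1},
    {"linear": [0,0,-3],"angular": [0,0,-1],"gripper": -1},
  ],
)

```text
time_s: 23.3
position: [0.6466, 0.0232, 0.1762]
tool_rot: [[0.95, 0.314, 0.001], [0.314, -0.95, -0.0], [0.001, 0.0, -1.0]]
ft_force: [5.0, -1.8, -3.8]
grip_width: 0.0143
```

```bash
python3 - <<'E'
from h import *
s=env.observe()
print(s["wrist_torque"],s["ft_force"]);goal([0.648,0.023,0.182],20.3)
E
```

```text
[-0.32483876 -0.99234262  0.85774317] [ 4.95000145 -1.76022059 -3.83948635]
now [0.6466 0.0232 0.1762] psi 18.28 q6 63.3 t 23.3 -> lin [ 1.3  0.6 -5.8] ang [ 0. -0. -2.]
```

Pulling up now meets resistance (−3.8 N), so the ears are caught under the flange. Releasing.

Request:
servo_tool(
  commands=[
    {"linear": [0,0,0.5],"angular": [0,0,-0.3],"gripper": -0.6},
    {"linear": [0,0,0.5],"angular": [0,0,-0.3],"gripper": -0.4},
    {"linear": [0,0,0.5],"angular": [0,0,-0.3],"gripper": -0.2},
    {"linear": [0,0,0.5],"angular": [0,0,-0.3],"gripper": 0},
    {"linear": [0,0,0.5],"angular": [0,0,-0.3],"gripper": 0},
    {"linear": [0,0,0.5],"angular": [0,0,-0.3],"gripper": 0},
    {"linear": [0,0,-10],"angular": [0,0,0],"gripper": 0},
    {"linear": [0,0,-30],"angular": [0,0,0],"gripper": 0},
    {"linear": [-10,0,-60],"angular": [0,0,0],"gripper": 0},
    {"linear": [-20,0,-100],"angular": [0,0,0],"gripper": 0},
    {"linear": [-30,0,-130],"angular": [0,0,0],"gripper": 0},
    {"linear": [-30,0,-130],"angular": [0,0,0],"gripper": 0},
    {"linear": [-30,0,-130],"angular": [0,0,0],"gripper": 0},
  ],
)

```text
time_s: 24.6
position: [0.6176, 0.014, 0.3074]
tool_rot: [[0.95, 0.313, 0.002], [0.313, -0.95, -0.0], [0.002, 0.001, -1.0]]
ft_force: [-0.2, 0.4, 0.5]
grip_width: 0.0428
```

```bash
python3 - <<'E'
from h import *
import pickle
s=env.observe();p=env.get_image("wrist");pickle.dump((s,p),open("w12.pkl","wb"))
cv2.imwrite("pics/w12.png",p["frame"])
crop(p,(225,70,395,245),4.2,"pics/w12c.png")
p=env.get_image("scene");cv2.imwrite("pics/s12.png",p["frame"]);crop(p,(240,180,340,290),5,"pics/s12c.png")
print(s["ft_force"],s["position"])
E
```

```text
[-0.17867842  0.36889777  0.47067056] [0.61761923 0.01398526 0.30742202]
```

View pics/w12c.png

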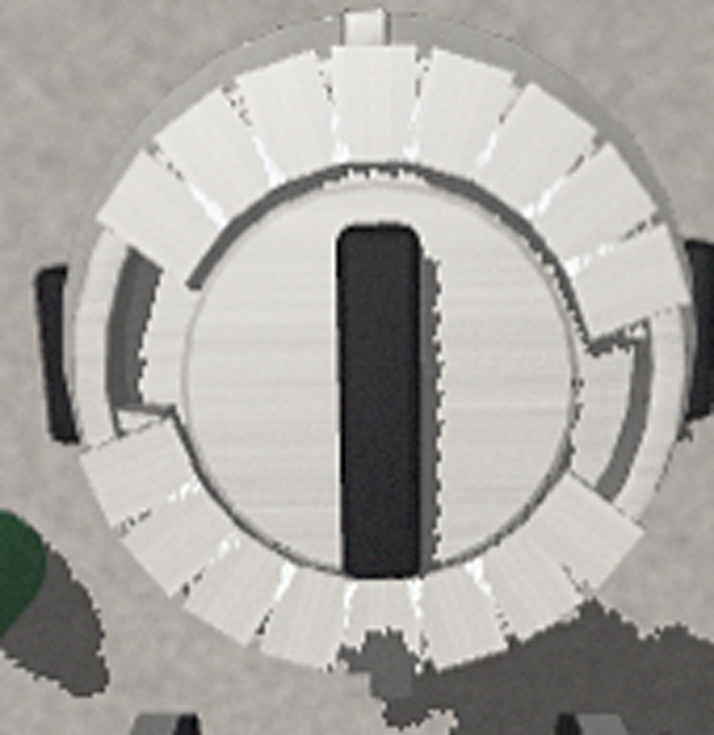

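View pics/s12.png

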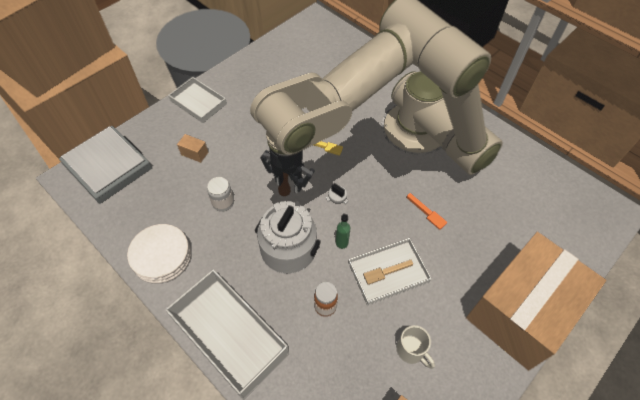

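The bar points at the lock mark (crop (365,25)), both notches are empty, and the disc is level and centred. A numeric check of height and yaw follows before I hand in.

```bash
python3 - <<'E'
from h import *
import pickle
s,p=pickle.load(open("w12.pkl","rb"))
f=lambda a: np.array(a,float)/4.2+[225-.4,70-.4]
q=onz(p,f([[339,226],[419,226],[343,579],[421,579]]),.195,s)[:,:2]
t=(q[0]+q[1])/2;l=(q[2]+q[3])/2;v=t-l
print("bar mid",((t+l)/2).round(4),"len",np.hypot(*v).round(4),"yaw",np.degrees(np.arctan2(v[1],v[0])).round(2))
m=onz(p,f([[366,28]]),.15,s)[0,:2]-[.6475,.0235]; print("mark yaw",np.degrees(np.arctan2(m[1],m[0])))
for n,a in dict(L1=[100,215],L1i=[192,285],L2=[82,455],L2i=[175,415],R1=[688,305],R1i=[592,345],R2=[640,533],R2i=[568,475]).items():
    w=onz(p,f([a]),.155,s)[0,:2]-[.6475,.0235]; print(n,np.degrees(np.arctan2(w[1],w[0])).round(1),np.hypot(*w).round(4))
E
```

```text
bar mid [0.6467 0.0229] len 0.0688 yaw 18.75
mark yaw 20.30245158550723
L1 78.1 0.07
L1i 82.0 0.0457
L2 123.0 0.0699
L2i 118.9 0.0468
R1 -58.7 0.0703
R1i -63.3 0.0481
R2 -102.6 0.0707
R2i -99.2 0.0489
```

```bash
python3 -c "
from rig import env
print(env.close_job()); print(env.observe()['time_s'])"
```

```text
the job is handed in; nothing more can be done
None
the job is handed in; nothing more can be done
```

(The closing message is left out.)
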